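Lock the polishing barrel with its cross pin

TASK

Lock the stone-polishing barrel: take the brass-headed pin from its wooden rest, stand it in the hole on top of the green bearing block so it rests on the spindle inside, and let go of it. Then draw the red crank grip slowly towards the front until you feel the pin drop a little into the spindle's hidden cross-hole and catch; stop there and do not force the crank against it. Finally press the pin down through the spindle until its head sits flush on the block, let everything go, and leave the other things on the bench where they are.

Things in the scene. Friction and masses are not known exactly. Their poses are not given: they have to be found in the camera images.
- pin_head (a point): Centre of the brass head of the loose steel lock pin (150 g): upright cylinder 22 mm diameter, 30 mm high; z up along the pin. Below it a polished, slippery steel shank, 12 mm diameter, 80 mm long, its last 3 mm tapered to 10 mm. The pin starts upright in the through hole of a fixed wooden rest (70 x 70 mm, 50 mm high), tip on the bench; lift at least 60 mm to clear.
- pin_seat (a point): Centre of the underside of the pin's head: 15 mm below pin_head, 80 mm above the tip; z up along the pin. Height above the mouth: about 48 mm when the pin rests on the spindle, 36 mm when it has dropped and caught, 0 when home. Spring catches in the cross-hole stop the dropped pin; pressing it past them takes 8 to 20 N, then 2 to 8 N the rest of the way. It may lean up to 6 degrees until home.
- pin_tip (a point): Centre of the pin's lower end, 95 mm below pin_head.
- mouth (a point): Centre of the mouth of the upright hole in the block's top face. Hole 13.6 mm diameter, 30 mm deep; 2 mm below its lower end is the top of the 36 mm thick level spindle, whose cross-hole is 13.4 mm wide at its mouth, wider below. z up; y along the spindle towards the barrel; -x is the front of the stand (robot side).
- stand: Fixed stand, origin on the bench straight below the mouth, axes as the mouth's. Green bearing block 72 x 60 mm (x, y), top face 130 mm above the bench. The black barrel on the spindle is 96 mm in diameter, its top 128 mm above the bench, its near end 56 mm from the hole along +y; crank on the -y side, its highest parts up to 170 mm above the bench.
- crank: Spindle with barrel and crank: turns stiffly about a level axis (1 to 2 N at the grip), stays where left. Origin on the axis, 50 mm below the mouth; y along the axis to the barrel, z along the arm to the grip. The arm starts leaning 37 to 55 degrees back (to the stand's +x). The cross-hole comes up under the pin at an unknown arm angle, from 15 degrees back to 55 degrees to the front.
- crank_grip (a point): Point to hook or hold the crank: on the axis of a red round freely revolving grip, 20 mm diameter, 85 mm long, parallel to the spindle, 75 mm from its axis; 110 mm along -y from the mouth. It runs 43 mm outwards, 42 mm inwards to the flat arm (end 9 mm above its axis); free all round. With the pin caught the arm only bends, roughly 3 N per mm here; over about 10 N is forcing.
- whetstone: Bystander: grey whetting stone, 55 x 160 x 25 mm, loose, origin centre of underside.
- depth_gauge: Bystander: steel depth gauge lying flat, 160 mm long along its y, 30 mm wide, 21 mm high, loose, origin centre of underside.
- tray: Bystander: black lacquered tray, 160 x 120 x 16 mm, loose, origin centre of underside.
- clam_stone: Bystander: white clamshell go stone, 22 mm across, 9 mm thick, lying in the tray, origin centre of underside.
There are look-alikes about, which are no part of the job. What is shaped like the part that bears pin_head but purple is not meant.

How it is judged:
By the outcome, as a careful person would: the job done as asked, in the order asked, and still so for the second after the job is handed in, with the robot touching nothing.
It also fails if it takes over 72 s, if anything falls off the work surface, if the arm or the gripper's body presses on something with over 40 N, if the wrist force passes 120 N, or if a joint passes its speed limit or range.

ROBOT

A 7-joint arm with a two-finger parallel gripper is mounted at the origin on the work surface. World frame = base frame: x ahead of the robot, y to its left, z up, the work surface at z = 0. Lengths are in m, angles in rad, forces in N, time in s.
With the tool pointing down it reaches from about 0.4 to 0.875 m from the base axis. Payload 6.5 kg.
Tool frame: the origin (TCP) lies midway between the tips of the shut fingers; the grasp point (between the pads) lies 19 mm behind it; y points along the fingers, x is the direction in which the jaws open and shut, and the axes are right-handed (so a half turn about y gives the same grasp; the last joint's range is limited). The gripper opens to 88 mm and grips with 3 to 60 N. Pads are 18 mm wide; open, the fingers measure 123 mm over their backs; the gripper's body (75 mm by 187 mm) begins 45 mm behind the grasp point.
Start: joints at [-0.066, 0.536, -0.004, 1.538, 0.003, 1.067, -0.071], TCP at [0.65, 0, 0.239] pointing down, gripper open.
Joint ranges: [-2.7, 2.7], [-0.37, 2.16], [-1.27, 1.26], [0.24, 2.4], [-1.31, 4.45], [0.19, 1.91], [-2.76, 2.76]. Speed limits (rad/s): [2.39, 2.39, 3.14, 3.14, 3.14, 3.14, 3.14].

INTERFACE

Orientations are given as a 3x3 rotation matrix whose columns are the frame's x, y, z axes.
In Python, from rig import get_obs, capture, camera_model, job_done gives the robot as it stands.
- The arm moves only by the shell command python3 -m handwheel 'ROWS'. ROWS is a JSON object of lists of equal length, an entry for each row: "grip": the opening, from 0 (shut) to 1 (fully open); "offset": the shift along the tool's x, y, z in units of 0.25 m (1.0 is 0.25 m), a list of three; "rotation": the turn, a rotation vector about the tool's x, y, z in units of 45 degrees (1.0 is 45 degrees), a list of three. A call has 1 to 12 rows; each row is the pose to reach, as a shift and turn from the pose commanded when the call began, along the tool's axes at that moment; what a row does not reach only later rows make up. A row lasts 1/8 s, in which the tool goes at most 62.5 mm and 10.7 degrees, less where a joint would pass 70% of its speed; a pose out of reach is approached as far as the arm can. A call with a number of a shift or a turn outside -1 to 1 is refused whole. A call with a gripper value outside its range is refused whole. The fingers move at their own pace and stop on an object; the grip force is fixed at half the most. Time passes only in rows, so rows that repeat a pose let the fingers close. It gives the time, the measured TCP pose, the force and the opening at its end, in the units of the state.
- get_obs(): the state, without advancing time (a new reading comes with each control period).
- capture(name): name is "scene" or "side" or "wrist"; returns the picture (400x640x3 uint8, blue, green, red); there is no depth.
- camera_model(name): a dict with "fx", "fy", "cx", "cy" (pixels), "k1" (the pictures are not rectified: a ray, as slopes to the right and down, at radius r is drawn at 1 + k1 r^2 times it, then the intrinsics apply), "view" (4x4, takes a point from world to camera coordinates); the wrist camera has in their place "tool_from_camera" (4x4, takes a point from camera to tool coordinates, whose origin is the TCP and whose axes are the tool frame's). Camera axes: x right, y down, z forward; pixel columns grow to the right and rows downward; lengths in m; the calibration is good to about 2 mm. A picture is of the moment at which its call begins: read the wrist's pose just before it. camera_model takes no time and is no camera call.
- job_done(): hands the job in, once; it reports no verdict.
The state is a dict: "t": time; "qpos": joint angles; "dq": joint speeds; "tau": joint torques, N m; "tool_pos": TCP position; "tcp_rot": TCP orientation; "contact_force": force on the tool from outside, world axes, zero at the start; "wrist_torque": the same for the moment, N m; "finger_gap": finger opening in m.
Only numpy, scipy, OpenCV 4.12 (cv2) and the standard library are available. Lean on these libraries where they do the work, as an engineer would, in place of code of your own. Each camera call takes 0.05 s, during which the arm holds its last target. There are 200 camera calls.

## Working session

There is one attempt and no reset: what is moved stays moved. The work goes in short steps, Python scripts to look and compute and a shell command to move; the robot and the scene stay as the last step left them, time stands still between calls to the robot, and variables do not carry over. Pictures are saved under pics/ and viewed, about 8 in all and at most 12, crops included, and the job is handed in when it is done.

```bash
ls; mkdir -p pics; python3 - <<'E'
from rig import *
import cv2, numpy as np
o=get_obs()
for k in o: print(k,np.round(o[k],3).tolist())
a=capture("scene");b=capture("side")
cv2.imwrite("pics/scene0.png",a);cv2.imwrite("pics/side0.png",b)
for n in("scene","side","wrist"):
  print(n,{k:np.round(v,4).tolist() for k,v in camera_model(n).items()})
E
```

```text
pics
t 0.0
qpos [-0.066, 0.537, -0.004, 1.539, 0.003, 1.067, -0.071]
dq [-0.001, -0.001, 0.0, 0.0, -0.0, 0.0, 0.001]
tau [-0.0, -57.098, 0.99, -25.16, -0.056, 0.018, 0.0]
tool_pos [0.649, 0.0, 0.238]
tcp_rot [[1.0, -0.002, -0.0], [0.0, -0.0, 1.0], [-0.002, -1.0, -0.0]]
contact_force [0.24, 0.474, 0.438]
wrist_torque [-0.036, -0.025, -0.021]
finger_gap 0.088
scene {'fx': 424.3565, 'fy': 424.3565, 'cx': 326.1192, 'cy': 193.7248, 'k1': 0.0161, 'view': [[0.8985, 0.4386, -0.0198, -0.6202], [0.2476, -0.5434, -0.8021, -0.0472], [-0.3626, 0.7158, -0.5968, 1.2549], [0.0, 0.0, 0.0, 1.0]]}
side {'fx': 396.0072, 'fy': 396.0072, 'cx': 319.28, 'cy': 195.1346, 'k1': -0.08, 'view': [[0.9606, -0.2776, -0.0102, -0.5881], [-0.1656, -0.5426, -0.8235, 0.2301], [0.2231, 0.7928, -0.5672, 0.7855], [0.0, 0.0, 0.0, 1.0]]}
wrist {'fx': 290.9731, 'fy': 290.9731, 'cx': 318.7821, 'cy': 199.9003, 'k1': -0.0008, 'tool_from_camera': [[1.0, -0.0, -0.0013, 0.0001], [0.0013, -0.2627, 0.9649, -0.1454], [-0.0004, -0.9649, -0.2627, 0.0668], [0.0, 0.0, 0.0, 1.0]]}
```

View pics/scene0.png

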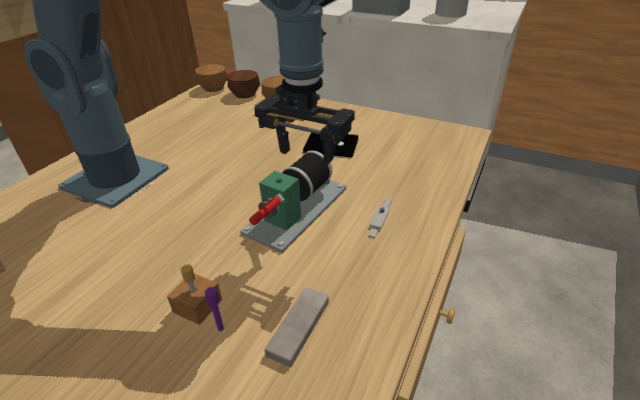

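View pics/side0.png

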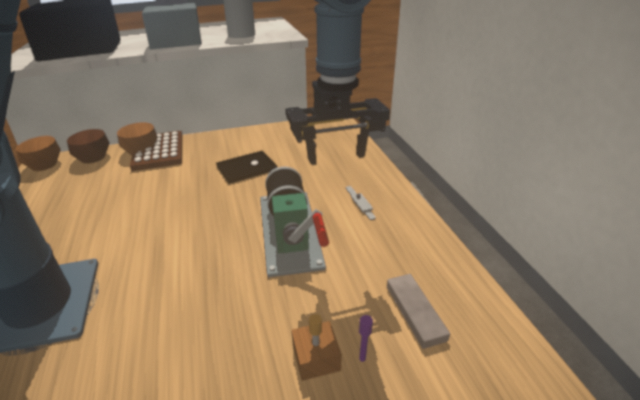

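Scene: brass pin head at (188,272) in the wooden rest, purple look-alike at (212,297); block top about (281,182), red grip (266,210), barrel behind it at (305,178). Side: brass pin (315,323), purple (366,325), block top (290,203), grip (321,229). The brass one in the wooden rest is the one meant. The other look-alike candidate is only the purple pin. (2 pictures viewed)

```bash
cat > h.py <<'E'
from rig import *
import cv2, numpy as np
def K(m): return np.array([[m["fx"],0,m["cx"]],[0,m["fy"],m["cy"]],[0,0,1.]])
def cam(n,o=None):
    m=camera_model(n)
    if n=="wrist":
        o=o or get_obs(); T=np.eye(4); T[:3,:3]=o["tcp_rot"]; T[:3,3]=o["tool_pos"]
        W=T@np.array(m["tool_from_camera"])
    else: W=np.linalg.inv(np.array(m["view"]))
    return m,W
def ray(c,p):
    m,W=c
    q=cv2.undistortPoints(np.array([[p]],float),K(m),np.array([m["k1"],0,0,0,0.]))[0,0]
    d=W[:3,:3]@np.r_[q,1]; return W[:3,3],d/np.linalg.norm(d)
def onz(c,p,z):
    o,d=ray(c,p); return o+d*(z-o[2])/d[2]
def proj(c,P):
    m,W=c; V=np.linalg.inv(W)
    r,_=cv2.Rodrigues(V[:3,:3])
    return cv2.projectPoints(np.array([P],float),r,V[:3,3],K(m),np.array([m["k1"],0,0,0,0.]))[0][0,0]
def tri(rs):
    A=0;b=0
    for o,d in rs:
        M=np.eye(3)-np.outer(d,d); A=A+M; b=b+M@o
    X=np.linalg.solve(A,b)
    return X,[np.linalg.norm((np.eye(3)-np.outer(d,d))@(X-o)) for o,d in rs]
def blobs(im,lo,hi,roi=None,amin=15):
    h=cv2.cvtColor(im,cv2.COLOR_BGR2HSV); m=cv2.inRange(h,np.array(lo),np.array(hi))
    if roi: z=np.zeros_like(m); x0,y0,x1,y1=roi; z[y0:y1,x0:x1]=255; m&=z
    n,l,s,c=cv2.connectedComponentsWithStats(m)
    return [(c[i].round(1).tolist(),s[i].tolist()) for i in range(1,n) if s[i][4]>=amin],l
E
python3 - <<'E'
from h import *
a=cv2.imread("pics/scene0.png");b=cv2.imread("pics/side0.png")
for nm,im,R in(("scene",a,(160,160,300,340)),("side",b,(250,180,400,380))):
  print(nm)
  for c,lo,hi in(("green",(65,60,30),(95,255,255)),("red",(172,120,80),(180,255,255)),("red0",(0,180,80),(6,255,255)),("purple",(130,90,40),(160,255,255))):
    print(c,blobs(im,lo,hi,R)[0])
cs,cd=cam("scene"),cam("side")
for n,p,q in(("head",(188,271),(315.5,323)),("purp",(212,295),(366.5,321)),("mouth",(279,181),(290,203))):
  X,e=tri([ray(cs,p),ray(cd,q)]); print(n,X.round(4),np.round(e,4))
v=np.hstack([cv2.resize(a[160:340,160:340],None,fx=2.2,fy=2.2,interpolation=cv2.INTER_CUBIC),cv2.resize(b[190:370,240:420],None,fx=2.2,fy=2.2,interpolation=cv2.INTER_CUBIC)])
cv2.imwrite("pics/crop1.png",v); print(v.shape)
E
```

```text
scene
green [([282.7, 198.0], [260, 172, 40, 58, 1529])]
red []
red0 [([264.6, 210.5], [250, 197, 30, 28, 295])]
purple [([213.9, 304.9], [205, 287, 18, 44, 356])]
side
green [([288.8, 202.3], [274, 195, 32, 16, 372])]
red []
red0 [([318.8, 218.1], [315, 214, 7, 10, 24])]
purple []
head [ 0.5291 -0.2676  0.1001] [0.0014 0.0014]
purp [ 0.6082 -0.293   0.1026] [0.0016 0.0016]
mouth [0.5555 0.0291 0.129 ] [0.001 0.001]
(396, 792, 3)
```

View pics/crop1.png

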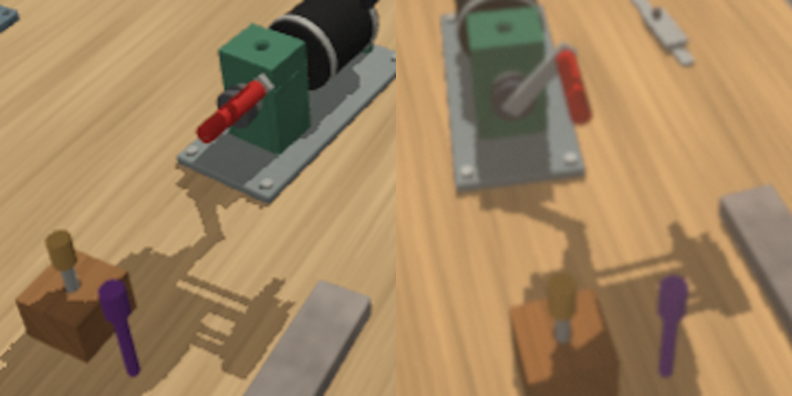

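Crop: left (scene), brass head on a steel shank in the wooden rest at about (60,247), purple pin standing free at (113,297). The brass one is confirmed. The block's hole is at (262,46) and the crank arm leans to +x. (3 viewed.) Next I measure the stand and take a wrist look.

```bash
python3 - <<'E'
from h import *
cs,cd=cam("scene"),cam("side")
for p in((260.5,182.7),(274.5,171.4),(298.6,179.5),(285.9,191.8),(279.1,180.9)): print(p,onz(cs,p,.13).round(4))
for p in((240+2.5/2.2+30,1),): pass
# side crop corners
for u,v in((467,12),(540,10),(545,42),(470,45),(504,28)): p=(240+(u-396)/2.2,190+v/2.2); print("side",np.round(p,1),onz(cd,p,.13).round(4))
o=get_obs(); im=capture("wrist"); cv2.imwrite("pics/w0.png",im); np.save("w0.npy",[o["tool_pos"]]); 
c=cam("wrist",o)
for P in([.529,-.268,.095],[.5555,.029,.13]): print(proj(c,P).round(1))
E
```

```text
(260.5, 182.7) [0.5197 0.0055 0.13  ]
(274.5, 171.4) [0.5245 0.0599 0.13  ]
(298.6, 179.5) [0.5946 0.0539 0.13  ]
(285.9, 191.8) [ 0.5921 -0.0009  0.13  ]
(279.1, 180.9) [0.5556 0.0299 0.13  ]
side [272.3 195.5] [0.5236 0.0657 0.13  ]
side [305.5 194.5] [0.5952 0.0476 0.13  ]
side [307.7 209.1] [ 0.5862 -0.0065  0.13  ]
side [273.6 210.5] [0.5161 0.0098 0.13  ]
side [289.1 202.7] [0.5535 0.0276 0.13  ]
[223.6 396.1]
[211.9 165.5]
```

View pics/w0.png

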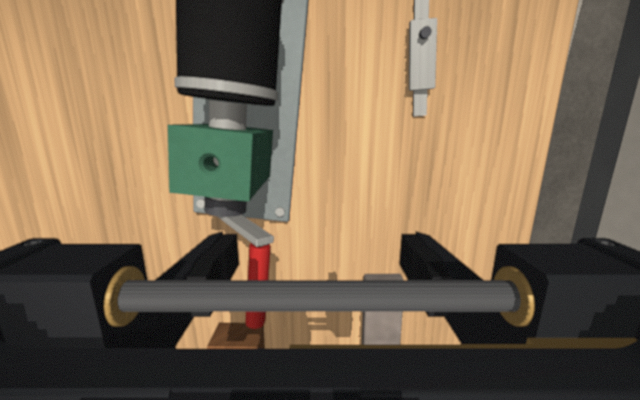

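Wrist view: block with hole at (210,161), barrel above it, crank arm at (250,230), red grip (258,245)-(256,325), partly behind the gripper. (4 viewed.)

```bash
python3 - <<'E'
from h import *
o=get_obs(); c=cam("wrist",o); im=cv2.imread("pics/w0.png")
g=cv2.cvtColor(im,cv2.COLOR_BGR2HSV)
m=cv2.inRange(g,(65,60,30),(95,255,255))
for v in(70,85,95,105,115):
  mm=m&cv2.inRange(g[...,2],v,255); mm=cv2.morphologyEx(mm,cv2.MORPH_CLOSE,np.ones((15,15)))
  k=max(cv2.findContours(mm,0,2)[0],key=cv2.contourArea); r=cv2.minAreaRect(k)
  P=np.array([onz(c,p,.13)[:2] for p in cv2.boxPoints(r)])
  print(v,r,P.round(4).tolist(),np.degrees([np.arctan2(*(P[(i+1)%4]-P[i])[::-1]) for i in range(2)]).round(1),[np.linalg.norm(P[i]-P[i+1]).round(4) for i in(0,1)],P.mean(0).round(4))
roi=im[145:175,195:228]; gr=roi.max(2); print(gr[::3,::3])
print("hole",onz(c,(209.5,161),.13).round(4))
b,_=blobs(im,(0,180,80),(6,255,255)); print(b)
b2,_=blobs(im,(172,150,80),(180,255,255)); print(b2)
for p in((258.5,246),(257,325)):
  for z in(.125,.14): print(p,z,onz(c,p,z).round(4))
E
```

```text
70 ((211.51123046875, 161.97422790527344), (91.08409118652344, 71.96372985839844), 5.1021647453308105) [[0.5091, 0.0035], [0.5233, 0.0657], [0.5994, 0.059], [0.5902, -0.0041]] [77.2 -5. ] [np.float64(0.0638), np.float64(0.0764)] [0.5555 0.031 ]
85 ((209.03054809570312, 162.62342834472656), (83.53482818603516, 73.0594711303711), 2.7927021980285645) [[0.511, 0.0004], [0.5228, 0.0641], [0.5931, 0.0607], [0.586, -0.0034]] [79.5 -2.7] [np.float64(0.0648), np.float64(0.0704)] [0.5532 0.0304]
95 ((208.6024627685547, 162.37295532226562), (85.46574401855469, 69.07877349853516), 5.19442892074585) [[0.5092, 0.0043], [0.5229, 0.0641], [0.5944, 0.0577], [0.5852, -0.0029]] [77.1 -5.1] [np.float64(0.0614), np.float64(0.0718)] [0.5529 0.0308]
105 ((208.53298950195312, 162.53807067871094), (84.07151794433594, 69.53711700439453), 4.085616588592529) [[0.5101, 0.003], [0.5227, 0.0634], [0.5933, 0.0585], [0.5852, -0.0025]] [78.2 -4. ] [np.float64(0.0617), np.float64(0.0708)] [0.5528 0.0306]
115 ((208.48019409179688, 162.69802856445312), (85.87171173095703, 66.96600341796875), 5.710593223571777) [[0.5089,
[... 196 characters left out ...]
25 128 128 131 126 130 126 127]
 [128 125 127 125 124 125 129 130 127 125 128]
 [127 127 121  91  79  82 101 127 127 127 123]
 [127 120  87  75  51  47  69  96 125 128 125]
 [125 115  88  54  45  47  73 111 109 129 128]
 [126 111  95  53  46  44  50 106 109 127 126]
 [126 119 105  80  67  69  58  60 111 127 129]
 [125 126 113 110  89  78  85 104 120 126 126]
 [125 127 124 117 120 119 119 123 125 126 126]]
hole [0.5539 0.0329 0.13  ]
[([258.7, 262.4], [249, 245, 21, 35, 626]), ([254.5, 319.7], [246, 313, 19, 16, 256])]
[]
(258.5, 246) 0.125 [ 0.5911 -0.0496  0.125 ]
(258.5, 246) 0.14 [ 0.5945 -0.0428  0.14  ]
(257, 325) 0.125 [ 0.5846 -0.1389  0.125 ]
(257, 325) 0.14 [ 0.5884 -0.1269  0.14  ]
```

```bash
python3 -m handwheel '{"grip":[0.6,0.6,0.6,0.6,0.6],"offset":[[-0.1,0,-0.2],[-0.2,0,-0.4],[-0.3,0,-0.6],[-0.4,0,-0.8],[-0.48,0,-1.0]],"rotation":[[0,0,0],[0,0,0],[0,0,0],[0,0,0],[0,0,0]]}' && python3 -m handwheel '{"grip":[0.6,0.6,0.6,0.6],"offset":[[0,0,-0.2],[0,0,-0.4],[0,0,-0.4],[0,0,-0.4]],"rotation":[[0,0,0],[0,0,0],[0,0,0],[0,0,0]]}'
python3 - <<'E'
from h import *
o=get_obs(); im=capture("wrist"); cv2.imwrite("pics/w1.png",im); c=cam("wrist",o)
print(o["t"],o["tool_pos"],o["finger_gap"],proj(c,[.529,-.268,.11]),proj(c,o["tool_pos"]))
h=cv2.cvtColor(im,cv2.COLOR_BGR2HSV); p=proj(c,[.529,-.268,.11]).astype(int)
print(h[p[1]-2:p[1]+3:2,p[0]-30:p[0]+31:6].tolist())
E
```

```text
t: 0.78
tool_pos: [0.5287, -0.2515, 0.2386]
tcp_rot: [[1.0, -0.0, 0.0], [-0.0, 0.0, 1.0], [-0.0, -1.0, 0.0]]
contact_force: [0.9, -0.6, -0.3]
finger_gap: 0.053
t: 1.27
tool_pos: [0.53, -0.3491, 0.2383]
tcp_rot: [[1.0, -0.0, -0.0], [0.0, 0.001, 1.0], [-0.0, -1.0, 0.001]]
contact_force: [0.3, 1.1, 0.2]
finger_gap: 0.0531
1.275 [ 0.53004762 -0.3490697   0.23825446] 0.05309877866794253 [317.99217591 104.34747835] [318.98528224 248.3502945 ]
[[[13, 143, 169], [13, 144, 161], [13, 142, 172], [14, 141, 173], [17, 140, 220], [17, 142, 209], [17, 143, 209], [14, 141, 166], [13, 141, 164], [13, 143, 162], [13, 144, 147]], [[13, 143, 170], [13, 140, 164], [13, 143, 171], [16, 143, 189], [17, 141, 210], [17, 142, 210], [17, 143, 214], [15, 146, 170], [13, 144, 163], [13, 142, 163], [12, 144, 147]], [[13, 144, 168], [13, 144, 161], [13, 143, 170], [16, 143, 182], [17, 145, 206], [17, 140, 213], [17, 141, 212], [15, 144, 174], [13, 144, 163], [13, 143, 160], [13, 143, 146]]]
```

View pics/w1.png

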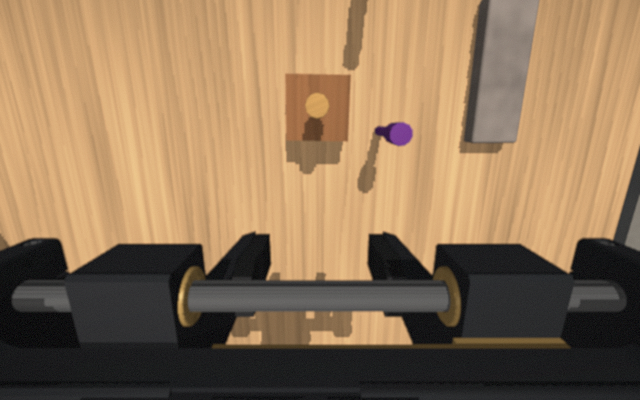

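Wrist: brass head top at (317,104) on the square rest, purple head at (399,133) well to the side. TCP projects to (319,248), between the visible fingertips. (5 viewed)

```bash
python3 - <<'E'
from h import *
im=cv2.imread("pics/w1.png"); c=cam("wrist")
b,_=blobs(im,(15,100,180),(20,255,255),(295,85,345,125)); print(b)
X=onz(c,b[0][0],.11); print(X, X-get_obs()["tool_pos"])
print("purple",onz(c,(399,133),.11), "width mm",(onz(c,(b[0][1][0]+b[0][1][2],104),.11)-onz(c,(b[0][1][0],104),.11))[0])
E
```

```text
[([316.6, 104.7], [305, 93, 24, 24, 462])]
[ 0.5279818  -0.26755971  0.11      ] [-0.00237497  0.08079507 -0.12836246]
purple [ 0.60356907 -0.29217733  0.11      ] width mm 0.021483775881692146
```

```bash
python3 -m handwheel '{"grip":[0.6,0.6,0.6,0.6,0.6,0.6,0.6,0,0,0,0,0],"offset":[[-0.01,0,0.2],[-0.01,0,0.324],[-0.01,0.15,0.324],[-0.01,0.35,0.324],[-0.01,0.5,0.324],[-0.01,0.6,0.324],[-0.01,0.648,0.324],[-0.01,0.648,0.324],[-0.01,0.648,0.324],[-0.01,0.648,0.324],[-0.01,0.648,0.324],[-0.01,0.648,0.324]],"rotation":[[0,0,0],[0,0,0],[0,0,0],[0,0,0],[0,0,0],[0,0,0],[0,0,0],[0,0,0],[0,0,0],[0,0,0],[0,0,0],[0,0,0]]}'
```

```text
t: 2.82
tool_pos: [0.5282, -0.2694, 0.0776]
tcp_rot: [[1.0, 0.002, 0.0], [-0.0, -0.001, 1.0], [0.002, -1.0, -0.001]]
contact_force: [-0.1, -0.2, 5.8]
finger_gap: 0.02
```

```bash
python3 -m handwheel '{"grip":[0,0,0,0,0,0,0,0,0,0],"offset":[[0,-0.08,0],[0,-0.2,0],[0,-0.36,0],[0,-0.52,0],[0,-0.68,0],[0,-0.76,0],[0.02,-0.76,0.15],[0.04,-0.76,0.3],[0.05,-0.76,0.45],[0.05,-0.76,0.5]],"rotation":[[0,0,0],[0,0,0],[0,0,0],[0,0,0],[0,0,0],[0,0,0],[0,0,0],[0,0,0],[0,0,0],[0,0,0]]}'
python3 - <<'E'
from h import *
o=get_obs(); c=cam("wrist",o); im=capture("wrist"); s=capture("scene"); d=capture("side")
cv2.imwrite("pics/w2.png",im);cv2.imwrite("pics/s2.png",s);cv2.imwrite("pics/d2.png",d)
P=np.array(o["tool_pos"]); print(P,o["finger_gap"],o["contact_force"])
pa=proj(cam("scene"),P-[0,0,.04]).astype(int);pb=proj(cam("side"),P-[0,0,.04]).astype(int);print(pa,pb)
f=lambda i,p:cv2.resize(i[p[1]-40:p[1]+40,p[0]-40:p[0]+40],(320,320),interpolation=2)
cv2.imwrite("pics/v2.png",np.vstack([np.hstack([f(s,pa),f(d,pb)]),cv2.resize(im[130:360,160:480],(640,276*640//640))]))
print(proj(c,P-[0,0,.076]))
E
```

```text
t: 4.08
tool_pos: [0.5399, -0.1413, 0.2674]
tcp_rot: [[1.0, -0.0, -0.004], [0.004, 0.001, 1.0], [-0.0, -1.0, 0.001]]
contact_force: [-0.7, -0.2, -0.1]
finger_gap: 0.0201
[ 0.53986189 -0.14130232  0.26740836] 0.02012893005169447 [-0.69509913 -0.23841497 -0.06953768]
[221 183] [299 213]
[319.05538263 207.92923196]
```

View pics/v2.png

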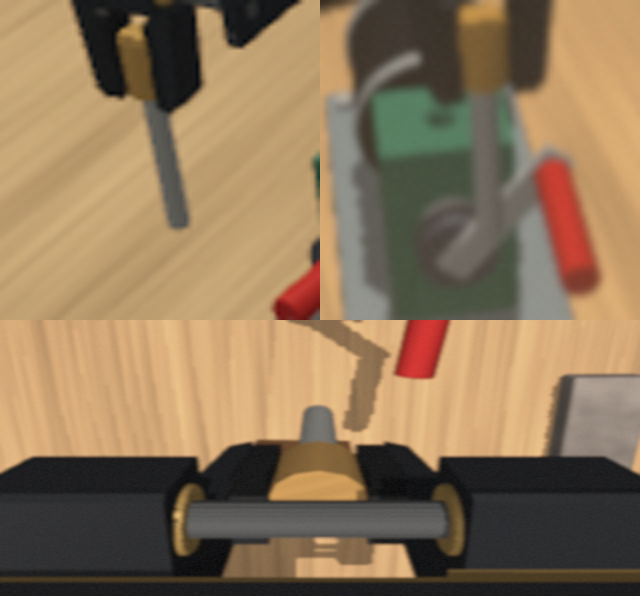

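The pin is held upright in both fixed views, and its tip in the wrist view sits at row ~208 as predicted for a centred, vertical pin. (6 viewed)

```bash
python3 -m handwheel '{"grip":[0,0,0,0],"offset":[[0.03,0,0.2],[0.06,0,0.36],[0.06,0,0.36],[0.06,0,0.36]],"rotation":[[0,0,0],[0,0,0],[0,0,0],[0,0,0]]}'
python3 - <<'E'
from h import *
o=get_obs(); c=cam("wrist",o); im=capture("wrist"); cv2.imwrite("pics/w3.png",im)
P=np.array(o["tool_pos"]); print(P)
g=cv2.cvtColor(im,cv2.COLOR_BGR2HSV)
m=cv2.inRange(g,(65,60,105),(95,255,255))
mm=cv2.morphologyEx(m,cv2.MORPH_OPEN,np.ones((3,3)))
k=max(cv2.findContours(mm,0,2)[0],key=cv2.contourArea); q=cv2.approxPolyDP(k,6,True)[:,0]
print("poly",[(p.tolist(),onz(c,p,.13)[:2].round(4).tolist()) for p in q])
z=np.zeros_like(m); cv2.drawContours(z,[cv2.convexHull(k)],-1,255,-1); z=cv2.erode(z,np.ones((9,9)))
hm=z&~cv2.inRange(g[...,2],100,255)
n,l,s,cc=cv2.connectedComponentsWithStats(hm)
for i in range(1,n):
  if s[i][4]>10: print("hole",cc[i],s[i],onz(c,cc[i],.13))
tip=proj(c,P-[0,0,.076]); print("tip",tip)
x,y=tip.astype(int); print(im[y-14:y+3:2,x-18:x+19:3].max(2))
E
```

```text
t: 4.72
tool_pos: [0.5548, -0.0564, 0.2667]
tcp_rot: [[1.0, -0.0, 0.003], [-0.003, -0.001, 1.0], [-0.0, -1.0, -0.001]]
contact_force: [-1.2, -0.9, -1.0]
finger_gap: 0.0199
[ 0.55483762 -0.0564458   0.26670847]
poly [([281, 59], [0.5213, 0.0631]), ([277, 126], [0.5154, 0.0055]), ([350, 134], [0.5842, -0.0021]), ([359, 68], [0.5908, 0.0555])]
hole [316.91082803  93.93630573] [308  88  18  17 157] [0.55306103 0.03375685 0.13      ]
tip [319.07297166 207.71262962]
[[164 147 139 138 138 140 139 202 235 230 226 229 220]
 [215 203 141 137 137 138 143 147 233 231 227 229 219]
 [217 216 202 143 140 140 142 137 188 231 228 229 221]
 [218 218 228 168 138 140 141 137 148 200 227 230 220]
 [218 218 228 207 135 122 124 131 148 147 226 229 220]
 [217 217 226 228 129 111 117 117 140 145 199 229 219]
 [217 219 228 226 115 110 119 116 125 147 152 192 222]
 [218 218 227 222 100 111 120 116 114 148 144 156 219]
 [218 219 229 217  99 114 119 119 108 147 142 142 191]]
```

```bash
python3 - <<'E'
import cv2
im=cv2.imread("pics/w3.png")[50:250,230:410]; cv2.imwrite("pics/v3.png",cv2.resize(im,None,fx=3,fy=3,interpolation=2))
E
```

```text
(no output)
```

View pics/v3.png

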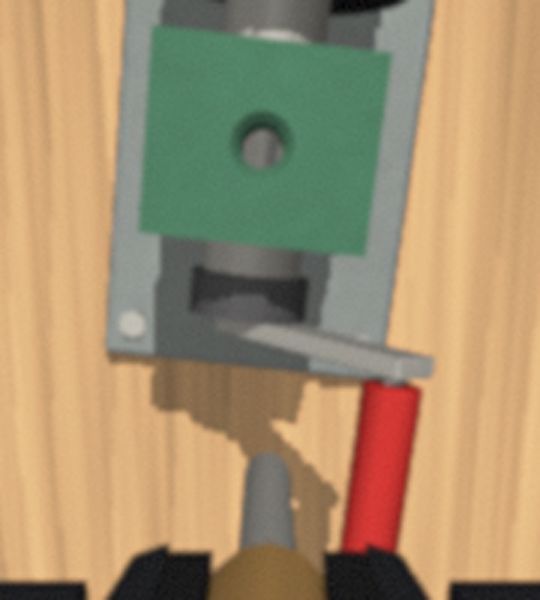

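Crop: hole rim centred at (262,140), i.e. full-frame (317.3,96.8), giving mouth ≈ (0.5533, 0.031) at z=0.13, which agrees with the centre of the block's corners. Yaw is -6.2°. Pin tip edge is at row 201, as predicted. (7 viewed)

```bash
python3 -m handwheel '{"grip":[0,0,0,0,0,0,0],"offset":[[-0.004,0,0.18],[-0.006,0,0.35],[-0.006,0,0.35],[-0.006,0.1,0.35],[-0.006,0.19,0.35],[-0.006,0.19,0.35],[-0.006,0.19,0.35]],"rotation":[[0,0,0],[0,0,0],[0,0,0],[0,0,0],[0,0,0],[0,0,0],[0,0,0]]}'
python3 - <<'E'
from h import *
o=get_obs(); c=cam("wrist",o); im=capture("wrist"); s=capture("scene"); d=capture("side")
P=np.array(o["tool_pos"]); print(P)
for n,i in(("s",s),("d",d),("w",im)): cv2.imwrite(f"pics/{n}4.png",i)
M=[.5533,.031,.13]; f=lambda i,p,r:cv2.resize(i[int(p[1])-r:int(p[1])+r,int(p[0])-r:int(p[0])+r],(260,260),interpolation=2)
ps=[proj(cam("scene"),M),proj(cam("side"),M),proj(c,M)]; print(np.round(ps,1), proj(c,P-[0,0,.076]))
cv2.imwrite("pics/v4.png",np.hstack([f(s,ps[0],32),f(d,ps[1],32),f(im,ps[2],65)]))
E
```

```text
t: 5.65
tool_pos: [0.5541, 0.0321, 0.2201]
tcp_rot: [[1.0, 0.001, 0.002], [-0.002, -0.0, 1.0], [0.001, -1.0, -0.0]]
contact_force: [0.2, 0.2, -1.3]
finger_gap: 0.0204
[0.5541203  0.03212379 0.22006961]
[[278.5 180.4]
 [288.7 201.9]
 [318.  204.2]] [318.93898675 207.7999772 ]
```

View pics/v4.png

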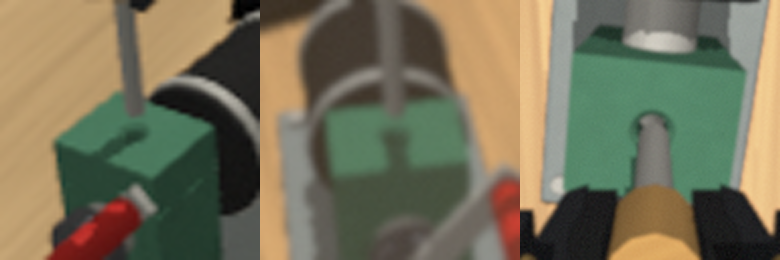

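Crop: the pin tip hangs about 14 mm above the hole and is centred to within about 1 mm in all three views. (8 viewed) Lowering in small steps.

```bash
python3 -m handwheel '{"grip":[0,0,0,0,0,0,0],"offset":[[-0.002,0.02,-0.002],[-0.002,0.04,-0.002],[-0.002,0.055,-0.002],[-0.002,0.07,-0.002],[-0.002,0.08,-0.002],[-0.002,0.09,-0.002],[-0.002,0.09,-0.002]],"rotation":[[0,0,0],[0,0,0],[0,0,0],[0,0,0],[0,0,0],[0,0,0],[0,0,0]]}'
```

```text
t: 6.68
tool_pos: [0.5549, 0.0327, 0.1977]
tcp_rot: [[1.0, 0.005, 0.0], [-0.0, -0.0, 1.0], [0.005, -1.0, -0.0]]
contact_force: [4.2, -1.0, 0.1]
finger_gap: 0.0199
```

```bash
python3 -m handwheel '{"grip":[0,0,0,0,0,0,0],"offset":[[0.008,0,0.002],[0.008,0.02,0.002],[0.008,0.035,0.002],[0.008,0.05,0.002],[0.008,0.065,0.002],[0.008,0.075,0.002],[0.008,0.075,0.002]],"rotation":[[0,0,0],[0,0,0],[0,0,0],[0,0,0],[0,0,0],[0,0,0],[0,0,0]]}'
```

```text
t: 7.55
tool_pos: [0.5546, 0.0334, 0.1775]
tcp_rot: [[1.0, -0.001, 0.0], [-0.0, -0.0, 1.0], [-0.001, -1.0, -0.0]]
contact_force: [4.4, -1.5, -1.9]
finger_gap: 0.0201
```

```bash
python3 -m handwheel '{"grip":[0.5,0.5,0.5,0.5,0.5,0.5,0.5,0.5,0.5],"offset":[[0,0,0],[0,0,0],[0,0,0],[0,0,0],[0,-0.06,0],[0,-0.15,0],[0,-0.26,0],[0,-0.26,-0.16],[0,-0.26,-0.32]],"rotation":[[0,0,0],[0,0,0],[0,0,0],[0,0,0],[0,0,0],[0,0,0],[0,0,0],[0,0,0],[0,0,0]]}'
python3 - <<'E'
from h import *
o=get_obs(); c=cam("wrist",o); im=capture("wrist"); s=capture("scene"); d=capture("side")
P=np.array(o["tool_pos"]); print(P,o["finger_gap"],o["contact_force"])
for n,i in(("s",s),("d",d),("w",im)): cv2.imwrite(f"pics/{n}5.png",i)
M=[.555,.03,.16]; f=lambda i,p,r:cv2.resize(i[int(p[1])-r:int(p[1])+r,int(p[0])-r:int(p[0])+r],(260,260),interpolation=2)
ps=[proj(cam("scene"),M),proj(cam("side"),M),proj(c,M)]; print(np.round(ps,1))
cv2.imwrite("pics/v5.png",np.hstack([f(s,ps[0],45),f(d,ps[1],45),cv2.resize(im[:,220:460],(260,433))[:260]]))
E
```

```text
t: 8.68
tool_pos: [0.5555, -0.0471, 0.2446]
tcp_rot: [[1.0, 0.002, -0.001], [0.001, 0.0, 1.0], [0.002, -1.0, 0.0]]
contact_force: [-0.5, -0.2, -0.3]
finger_gap: 0.0439
[ 0.55551596 -0.04709483  0.24464664] 0.04385506427619836 [-0.49661617 -0.17841243 -0.27918933]
[[277.8 170.1]
 [288.8 190.5]
 [318.3 106.5]]
```

View pics/v5.png

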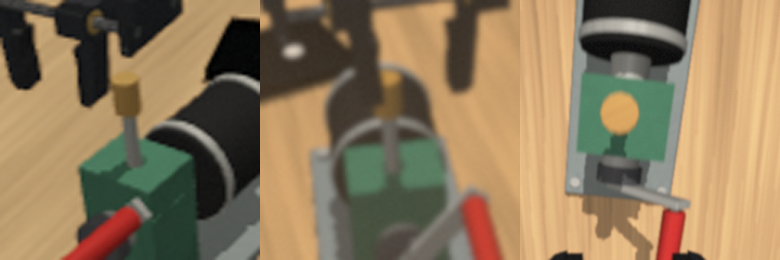

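The pin stands by itself in the hole, released; the crank is unmoved, leaning back. (9 viewed)

```bash
cat >> h.py <<'E'
yaw=np.radians(-6.2); MO=np.array([.5537,.0318,0]); EX=np.array([np.cos(yaw),np.sin(yaw),0]); EY=np.array([-np.sin(yaw),np.cos(yaw),0])
def grip(th,y=-.11,r=.075): return MO+EX*r*np.sin(np.radians(th))+EY*y+np.array([0,0,.08+r*np.cos(np.radians(th))])
E
python3 - <<'E'
from h import *
w,s,d=[cv2.imread(f"pics/{n}5.png") for n in "wsd"]; c=cam("wrist"); cs,cd=cam("scene"),cam("side")
print("w",[b for b in blobs(w,(14,100,150),(21,255,255),(285,80,345,130),60)[0]])
print("s",blobs(s,(14,120,60),(24,255,220),(268,145,285,170),20)[0])
print("d",blobs(d,(14,80,60),(24,255,220),(280,160,302,190),20)[0])
for n,im in(("s",s),("w",w)):
  b,l=blobs(im,(0,170,80),(6,255,255),None,60); print(n,b)
for th in(35,40,45,50,55): print(th,[proj(k,grip(th,y)).round(1).tolist() for k in(c,cs) for y in(-.068,-.153)])
E
```

```text
w [([311.7, 104.2], [294, 86, 36, 38, 1037])]
s [([275.2, 156.9], [270, 149, 11, 16, 144])]
d [([294.3, 167.0], [282, 160, 20, 28, 215]), ([287.4, 177.3], [281, 169, 14, 18, 191])]
s [([264.7, 210.2], [250, 197, 30, 28, 311])]
w [([355.3, 236.0], [341, 194, 31, 86, 1507])]
35 [[357.8, 189.3], [345.4, 275.9], [275.1, 197.0], [249.7, 218.5]]
40 [[363.0, 188.8], [350.4, 274.2], [277.2, 199.2], [251.9, 220.8]]
45 [[367.6, 188.3], [354.8, 272.4], [279.1, 201.5], [254.0, 223.3]]
50 [[371.5, 187.6], [358.7, 270.4], [280.9, 203.9], [255.9, 225.8]]
55 [[374.8, 186.8], [361.9, 268.2], [282.6, 206.3], [257.7, 228.3]]
```

Grip matches arm angle ≈ 40° back in both views. Straddling it now, with the tool turned to the stand's axes so that later offsets are along the stand's x and y.

```bash
python3 -m handwheel '{"grip":[0.5,0.5,0.5,0.5,0.5,0.5,0.5,0.3,0.3,0.3],"offset":[[0.06,0,-0.1],[0.132,0,-0.182],[0.132,0.1,-0.182],[0.132,0.22,-0.182],[0.132,0.34,-0.182],[0.132,0.44,-0.182],[0.132,0.476,-0.182],[0.132,0.476,-0.182],[0.132,0.476,-0.182],[0.132,0.476,-0.182]],"rotation":[[0,0.138,0],[0,0.138,0],[0,0.138,0],[0,0.138,0],[0,0.138,0],[0,0.138,0],[0,0.138,0],[0,0.138,0],[0,0.138,0],[0,0.138,0]]}'
python3 - <<'E'
from h import *
o=get_obs(); c=cam("wrist",o); im=capture("wrist"); s=capture("scene")
cv2.imwrite("pics/w6.png",im);cv2.imwrite("pics/s6.png",s)
P=np.array(o["tool_pos"]); print(P,"stand",((P-MO)@EX,(P-MO)@EY))
print(blobs(s,(0,170,80),(6,255,255),None,60)[0],blobs(im,(0,170,80),(6,255,255),None,60)[0])
print("head s",blobs(s,(14,120,60),(24,255,220),(268,145,285,170),20)[0],"w",blobs(im,(14,100,100),(22,255,255),(200,0,460,130),60)[0],proj(c,grip(40,0,.098)),proj(c,MO+[0,0,.193]))
E
```

```text
t: 10.07
tool_pos: [0.5887, -0.092, 0.125]
tcp_rot: [[0.994, 0.002, 0.108], [-0.108, -0.0, 0.994], [0.002, -1.0, 0.0]]
contact_force: [-0.1, 0.5, 0.1]
finger_gap: 0.0265
[ 0.58869281 -0.09202775  0.12500026] stand (np.float64(0.048161457193022505), np.float64(-0.11932427277355526))
[([257.5, 215.7], [250, 207, 15, 18, 155])] [([320.2, 218.7], [300, 160, 41, 120, 4537]), ([319.9, 318.6], [303, 312, 35, 16, 461])]
head s [([275.7, 157.4], [270, 149, 11, 16, 127])] w [([398.9, 64.3], [338, 0, 122, 130, 15377])] [362.99906048 -41.69851593] [  88.82230311 -138.86516999]
```

```bash
python3 -m handwheel '{"grip":[0.3,0.3,0.3,0.3,0.3,0.3,0.3,0.3,0.3,0.3],"offset":[[-0.01,-0.005,0],[-0.02,-0.011,0],[-0.031,-0.017,0],[-0.042,-0.023,0],[-0.053,-0.029,0],[-0.064,-0.035,0],[-0.075,-0.040,0],[-0.086,-0.045,0],[-0.095,-0.049,0],[-0.1,-0.051,0]],"rotation":[[0,0,0],[0,0,0],[0,0,0],[0,0,0],[0,0,0],[0,0,0],[0,0,0],[0,0,0],[0,0,0],[0,0,0]]}'
cat > look.py <<'E'
from h import *
import sys
o=get_obs(); s=capture("scene"); d=capture("side"); n=sys.argv[1]
cv2.imwrite(f"pics/s{n}.png",s); cv2.imwrite(f"pics/d{n}.png",d)
P=np.array(o["tool_pos"]); F=np.array(o["contact_force"])
def hd(im,lo,hi,roi):
    b=blobs(im,lo,hi,roi,15)[0]
    return [(x[0],x[1][1],x[1][4]) for x in b]
print("stand x,y,z mm",np.round([(P-MO)@EX*1e3,(P-MO)@EY*1e3,P[2]*1e3],1),"F ex,ey,z",np.round([F@EX,F@EY,F[2]],1),"gap",round(o["finger_gap"],4),"t",round(o["t"],2))
print(" head s",hd(s,(14,120,60),(24,255,220),(264,140,290,178)),"red",[x[0] for x in blobs(s,(0,170,80),(6,255,255),None,40)[0]])
E
python3 look.py 7
```

```text
t: 11.42
tool_pos: [0.5629, -0.0893, 0.1367]
tcp_rot: [[0.994, -0.0, 0.108], [-0.108, -0.0, 0.994], [-0.0, -1.0, -0.0]]
contact_force: [0.2, -0.1, 0.4]
finger_gap: 0.0264
stand x,y,z mm [  22.2 -119.4  136.7] F ex,ey,z [ 0.2 -0.1  0.4] gap 0.0264 t 11.43
 head s [([278.5, 158.6], 151, 148), ([266.4, 173.7], 171, 29)] red [[247.7, 207.1]]
```

```bash
cat >> look.py <<'E'
h=max(hd(s,(14,120,60),(24,255,220),(264,140,290,178)),key=lambda x:x[2],default=([0,0],0,0))
sys.exit(1 if F@EX>3.5 or not 155<h[0][1]<160.4 or h[2]<90 else 0)
E
python3 -m handwheel '{"grip":[0.3,0.3,0.3],"offset":[[-0.007,-0.003,0],[-0.015,-0.006,0],[-0.015,-0.006,0]],"rotation":[[0,0,0],[0,0,0],[0,0,0]]}' >/dev/null && python3 look.py 8 && python3 -m handwheel '{"grip":[0.3,0.3,0.3],"offset":[[-0.007,-0.002,0],[-0.015,-0.004,0],[-0.015,-0.004,0]],"rotation":[[0,0,0],[0,0,0],[0,0,0]]}' >/dev/null && python3 look.py 9 && python3 -m handwheel '{"grip":[0.3,0.3,0.3],"offset":[[-0.007,-0.002,0],[-0.015,-0.003,0],[-0.015,-0.003,0]],"rotation":[[0,0,0],[0,0,0],[0,0,0]]}' >/dev/null && python3 look.py 10
```

```text
stand x,y,z mm [  18.5 -119.4  138.2] F ex,ey,z [0.6 0.4 1.4] gap 0.0268 t 11.9
 head s [([278.4, 158.7], 151, 146), ([265.7, 172.8], 170, 22)] red [[246.5, 205.8]]
stand x,y,z mm [  14.7 -119.4  139.2] F ex,ey,z [ 1.7 -0.2 -0.1] gap 0.0267 t 12.38
 head s [([278.4, 158.6], 151, 141)] red [[244.3, 205.5]]
stand x,y,z mm [  11.  -119.4  140. ] F ex,ey,z [1.2 0.1 0.4] gap 0.0263 t 12.85
 head s [([278.4, 158.5], 152, 130)] red [[243.4, 204.3]]
```

```bash
python3 -m handwheel '{"grip":[0.3,0.3,0.3],"offset":[[-0.007,-0.001,0],[-0.015,-0.003,0],[-0.015,-0.003,0]],"rotation":[[0,0,0],[0,0,0],[0,0,0]]}' >/dev/null && python3 look.py 11 && python3 -m handwheel '{"grip":[0.3,0.3,0.3],"offset":[[-0.007,-0.001,0],[-0.015,-0.002,0],[-0.015,-0.002,0]],"rotation":[[0,0,0],[0,0,0],[0,0,0]]}' >/dev/null && python3 look.py 12 && python3 -m handwheel '{"grip":[0.3,0.3,0.3],"offset":[[-0.007,0,0],[-0.015,-0.001,0],[-0.015,-0.001,0]],"rotation":[[0,0,0],[0,0,0],[0,0,0]]}' >/dev/null && python3 look.py 13 && python3 -m handwheel '{"grip":[0.3,0.3,0.3],"offset":[[-0.007,0,0],[-0.015,0,0],[-0.015,0,0]],"rotation":[[0,0,0],[0,0,0],[0,0,0]]}' >/dev/null && python3 look.py 14
```

```text
stand x,y,z mm [   7.2 -119.4  140.8] F ex,ey,z [0.4 0.4 0.5] gap 0.026 t 13.32
 head s [([277.6, 159.6], 155, 89)] red [[241.8, 203.4]]
```

```bash
python3 - <<'E'
from h import *
f=lambda i,p,r:cv2.resize(i[p[1]-r:p[1]+r,p[0]-r:p[0]+r],(390,390),interpolation=2)
cv2.imwrite("pics/v6.png",np.hstack([f(cv2.imread("pics/s11.png"),(270,170),45),f(cv2.imread("pics/d11.png"),(290,190),45)]))
c=cam("side")
for z in(.193,.181,.145): print(z,proj(c,MO+[0,0,z]), proj(cam("scene"),MO+[0,0,z]))
d=cv2.imread("pics/d11.png");h=cv2.cvtColor(d,cv2.COLOR_BGR2HSV)
for y in range(160,206,3): print(y,h[y,284:302:3].tolist())
E
```

```text
0.193 [287.14944157 177.03046653] [276.4228451  157.44849301]
0.181 [287.4678956  181.88000192] [276.89581304 161.93467821]
0.145 [288.39728308 195.96848592] [278.2725124  175.00193909]
160 [[13, 20, 112], [15, 20, 102], [15, 16, 95], [15, 22, 94], [15, 22, 93], [15, 21, 95]]
163 [[18, 25, 103], [18, 22, 117], [16, 24, 119], [18, 21, 121], [16, 23, 120], [18, 22, 114]]
166 [[16, 80, 54], [14, 64, 60], [10, 45, 68], [16, 45, 74], [15, 43, 72], [12, 58, 66]]
169 [[17, 77, 53], [14, 71, 54], [15, 78, 52], [15, 85, 54], [14, 80, 54], [14, 82, 53]]
172 [[16, 67, 57], [12, 70, 55], [13, 74, 55], [15, 85, 54], [14, 80, 54], [15, 85, 54]]
175 [[15, 62, 58], [15, 63, 57], [18, 55, 56], [15, 63, 57], [15, 63, 57], [14, 66, 58]]
178 [[17, 73, 56], [15, 74, 55], [15, 74, 55], [13, 60, 60], [14, 57, 58], [11, 61, 59]]
181 [[14, 68, 56], [13, 63, 57], [15, 62, 58], [14, 65, 59], [14, 42, 67], [17, 63, 57]]
184 [[13, 72, 57], [17, 83, 55], [13, 85, 54], [14, 76, 57], [16, 56, 59], [15, 61, 59]]
187 [[14, 56, 59], [15, 63, 57], [15, 62, 58], [15, 55, 56], [11, 41, 69], [14, 66, 58]]
190 [[10, 53, 58], [13, 61, 59], [14, 57, 58], [14, 65, 59], [11, 60, 60], [11, 60, 60]]
193 [[15, 61, 59], [13, 61, 59], [13, 61, 59], [12, 56, 59], [13, 69, 59], [11, 67, 61]]
196 [[14, 64, 60], [16, 64, 60], [10, 64, 60], [13, 69, 59], [13, 73, 63], [14, 75, 65]]
199 [[18, 115, 89], [18, 111, 94], [18, 104, 96], [26, 86, 98], [33, 75, 102], [40, 69, 107]]
202 [[17, 101, 83], [18, 62, 90], [19, 28, 99], [65, 67, 114], [68, 79, 126], [68, 78, 124]]
205 [[14, 71, 61], [17, 64, 72], [30, 28, 81], [51, 39, 91], [48, 36, 93], [43, 36, 84]]
```

View pics/v6.png

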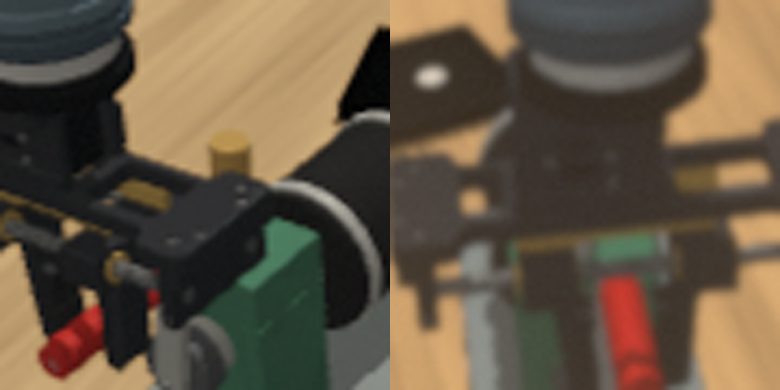

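The head's top now shows at v6 (230,132), so row ~155.5 in the scene frame; it was ~151 earlier. That suggests the pin dropped in this step. Checking edge rows across frames. (10 viewed)

```bash
python3 - <<'E'
from h import *
for n in(5,7,8,9,10,11):
  s=cv2.cvtColor(cv2.imread(f"pics/s{n}.png"),cv2.COLOR_BGR2HSV)
  print(n,[ "%d/%d"%(s[y,275:281,1].mean(),s[y,275:281,2].mean()) for y in range(145,172,2)])
c=cam("scene")
for z in(.208,.196): print(z,proj(c,MO+[0,0.008,z]))
E
```

```text
5 ['106/179', '106/181', '112/183', '136/180', '138/164', '145/113', '148/108', '149/106', '150/103', '149/105', '97/117', '47/115', '44/111', '42/109']
7 ['104/188', '105/183', '105/184', '124/185', '142/183', '142/180', '149/111', '151/106', '152/105', '152/104', '152/104', '71/115', '23/72', '10/47']
8 ['104/188', '105/183', '105/184', '120/185', '142/183', '142/181', '151/115', '152/105', '153/105', '153/104', '152/104', '87/109', '9/52', '7/49']
9 ['104/188', '105/183', '105/184', '116/186', '142/183', '142/182', '149/118', '151/106', '153/105', '153/104', '151/104', '62/78', '5/49', '6/50']
10 ['104/188', '105/184', '105/184', '112/186', '142/183', '142/182', '150/121', '151/106', '152/105', '152/105', '114/88', '15/52', '6/50', '10/49']
11 ['104/188', '106/183', '105/184', '105/187', '104/188', '130/185', '142/184', '144/173', '151/105', '152/105', '44/59', '4/51', '5/52', '8/58']
0.208 [277.67594413 150.07086918]
0.196 [278.14145774 154.6274053 ]
```

Top edge dropped from row ~150.8 to ~154.6 (about 11 mm), with pull force still only 0.4 N, so the pin has caught at about 8° back. Stopping the crank here, releasing and withdrawing upwards.

```bash
python3 -m handwheel '{"grip":[0.5,0.5,0.5,0.5,0.5,0.5,0,0,0,0],"offset":[[0.01,0,0],[0.01,0,0],[0.01,-0.06,0],[0.01,-0.16,0],[0.01,-0.28,0],[0.01,-0.38,0],[-0.02,-0.4,0.1],[-0.03,-0.4,0.16],[-0.03,-0.4,0.16],[-0.03,-0.4,0.16]],"rotation":[[0,0,0],[0,0,0],[0,0,0],[0,0,0],[0,0,0],[0,0,0],[0,0,0],[0,0,0],[0,0,0],[0,0,0]]}'
python3 - <<'E'
from h import *
o=get_obs(); c=cam("wrist",o); im=capture("wrist"); s=capture("scene"); d=capture("side")
for n,i in(("s",s),("d",d),("w",im)): cv2.imwrite(f"pics/{n}15.png",i)
P=np.array(o["tool_pos"]); print(P,"stand",(P-MO)@EX,(P-MO)@EY,o["contact_force"])
p=proj(c,MO+[0,0,.196]); print("pred head top",p,"pred tcp",proj(c,P))
f=lambda i,p,r:cv2.resize(i[p[1]-r:p[1]+r,p[0]-r:p[0]+r],(260,260),interpolation=2)
cv2.imwrite("pics/v7.png",np.hstack([f(s,(275,175),40),f(d,(290,195),40),cv2.resize(im[:,200:440],(260,433))[:260]]))
print(blobs(s,(14,120,60),(24,255,140),(264,140,290,178),20)[0])
print(blobs(im,(14,120,150),(22,255,255),(int(p[0])-40,max(0,int(p[1])-40),int(p[0])+40,int(p[1])+40),60)[0])
E
```

```text
t: 14.68
tool_pos: [0.5449, -0.048, 0.2404]
tcp_rot: [[0.994, -0.001, 0.109], [-0.109, -0.001, 0.994], [-0.001, -1.0, -0.001]]
contact_force: [0.4, -0.4, -0.5]
finger_gap: 0.0067
[ 0.54490887 -0.04795436  0.24041179] stand -0.00012628980068447523 -0.080237313973065 [ 0.37247715 -0.43688411 -0.54658951]
pred head top [319.05561981  98.06835671] pred tcp [318.85670724 248.33565386]
[([278.1, 165.2], [274, 160, 9, 11, 90])]
[([325.7, 100.3], [309, 83, 34, 36, 919])]
```

View pics/v7.png

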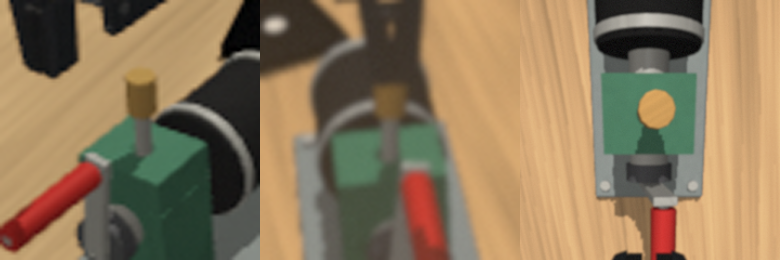

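The pin has dropped: head lower, leaning ~4 mm to +x, head top at v7 (657,107). The crank rests with nothing touching it. (11 viewed) Now pressing with shut fingers.

```bash
python3 -m handwheel '{"grip":[0,0,0,0,0,0,0],"offset":[[0.01,0,0.16],[0.01,0,0.319],[0.01,0,0.319],[0.01,0.08,0.319],[0.01,0.14,0.319],[0.01,0.16,0.319],[0.01,0.16,0.319]],"rotation":[[0,0,0],[0,0,0],[0,0,0],[0,0,0],[0,0,0],[0,0,0],[0,0,0]]}'; python3 -c "
from h import *
P=np.array(get_obs()['tool_pos']);print((P-MO)@EX,(P-MO)@EY,get_obs()['finger_gap'])"
```

```text
t: 15.7
tool_pos: [0.5561, 0.0314, 0.2005]
tcp_rot: [[0.994, -0.001, 0.109], [-0.109, -0.0, 0.994], [-0.001, -1.0, -0.0]]
contact_force: [0.4, -0.3, -0.0]
finger_gap: 0.0005
0.002427906360507783 -0.00011363822858129067 0.0005291502827055986
```

```bash
python3 -m handwheel '{"grip":[0,0,0,0,0],"offset":[[0,0.008,0],[0,0.016,0],[0,0.024,0],[0,0.032,0],[0,0.032,0]],"rotation":[[0,0,0],[0,0,0],[0,0,0],[0,0,0],[0,0,0]]}'
```

```text
t: 16.32
tool_pos: [0.5561, 0.0319, 0.1926]
tcp_rot: [[0.994, -0.0, 0.108], [-0.108, -0.0, 0.994], [-0.0, -1.0, -0.0]]
contact_force: [-0.0, -0.8, 0.6]
finger_gap: 0.0006
```

```bash
python3 -m handwheel '{"grip":[0,0,0,0],"offset":[[0,0.008,0],[0,0.016,0],[0,0.016,0],[0,0.016,0]],"rotation":[[0,0,0],[0,0,0],[0,0,0],[0,0,0]]}'; python3 look.py 16
```

```text
t: 16.82
tool_pos: [0.556, 0.0319, 0.1884]
tcp_rot: [[0.994, -0.001, 0.108], [-0.108, -0.0, 0.994], [-0.001, -1.0, -0.0]]
contact_force: [0.8, -0.8, 0.2]
finger_gap: 0.0004
stand x,y,z mm [  2.3   0.3 188.4] F ex,ey,z [ 0.9 -0.7  0.2] gap 0.0004 t 16.82
 head s [([278.3, 166.7], 160, 109)] red [[250.0, 197.8]]
```

```bash
python3 - <<'E'
from h import *
for n in("s5","s15","s16"):
  s=cv2.cvtColor(cv2.imread(f"pics/{n}.png"),cv2.COLOR_BGR2HSV)
  print(n,[ "%d:%d/%d"%(y,s[y,276:280,1].mean(),s[y,276:280,2].mean()) for y in range(146,184,2)], blobs(cv2.imread(f"pics/{n}.png"),(0,170,80),(6,255,255),None,60)[0])
c=cam("scene")
for z in(.208,.196,.178,.166,.188): print(z,proj(c,MO+[0,0,z]).round(1))
E
```

```text
s5 ['146:106/183', '148:106/179', '150:129/182', '152:141/177', '154:149/120', '156:152/99', '158:153/98', '160:152/98', '162:152/99', '164:148/103', '166:53/106', '168:37/102', '170:35/99', '172:25/93', '174:21/90', '176:21/90', '178:20/90', '180:21/90', '182:25/88'] [([264.7, 210.2], [250, 197, 30, 28, 311])]
s15 ['146:106/182', '148:106/179', '150:105/184', '152:105/186', '154:105/185', '156:136/182', '158:142/181', '160:145/164', '162:151/103', '164:153/103', '166:152/103', '168:151/103', '170:152/102', '172:36/94', '174:27/95', '176:31/97', '178:30/97', '180:31/94', '182:34/87'] [([250.0, 197.7], [234, 185, 32, 27, 278])]
s16 ['146:11/27', '148:14/27', '150:9/26', '152:9/26', '154:7/26', '156:7/26', '158:9/25', '160:7/26', '162:139/90', '164:151/105', '166:152/104', '168:152/104', '170:152/103', '172:152/102', '174:41/96', '176:31/98', '178:30/98', '180:30/95', '182:33/88'] [([250.0, 197.8], [234, 185, 32, 27, 276])]
0.208 [275.8 151.7]
0.196 [276.3 156.3]
0.178 [277. 163.]
0.166 [277.5 167.4]
0.188 [276.6 159.3]
```

```bash
python3 -m handwheel '{"grip":[0,0,0,0],"offset":[[0,0.008,0],[0,0.016,0],[0,0.016,0],[0,0.016,0]],"rotation":[[0,0,0],[0,0,0],[0,0,0],[0,0,0]]}'; python3 look.py 17
```

```text
t: 17.42
tool_pos: [0.556, 0.0319, 0.1845]
tcp_rot: [[0.994, -0.0, 0.108], [-0.108, -0.0, 0.994], [-0.0, -1.0, -0.0]]
contact_force: [-0.1, 0.5, -0.1]
finger_gap: 0.0004
stand x,y,z mm [  2.3   0.3 184.5] F ex,ey,z [-0.2  0.5 -0.1] gap 0.0004 t 17.43
 head s [([278.5, 168.1], 161, 109)] red [[249.9, 197.9]]
```

```bash
python3 -m handwheel '{"grip":[0,0,0],"offset":[[0,0.012,0],[0,0.024,0],[0,0.036,0]],"rotation":[[0,0,0],[0,0,0],[0,0,0]]}'; python3 look.py 18
```

```text
t: 17.9
tool_pos: [0.5563, 0.0319, 0.1757]
tcp_rot: [[0.994, 0.0, 0.108], [-0.108, -0.0, 0.994], [0.0, -1.0, 0.0]]
contact_force: [0.1, 0.7, 4.2]
finger_gap: 0.0006
stand x,y,z mm [  2.5   0.4 175.7] F ex,ey,z [0.  0.7 4.2] gap 0.0006 t 17.9
 head s [([278.7, 171.1], 165, 101)] red [[250.0, 197.8]]
```

```bash
python3 -m handwheel '{"grip":[0,0,0,0,0,0],"offset":[[0,0.012,0],[0,0.024,0],[0,0.036,0],[0,0.046,0],[0,0.054,0],[0,0.06,0]],"rotation":[[0,0,0],[0,0,0],[0,0,0],[0,0,0],[0,0,0],[0,0,0]]}'; python3 look.py 19
```

```text
t: 18.75
tool_pos: [0.5559, 0.0319, 0.161]
tcp_rot: [[0.994, -0.001, 0.108], [-0.108, -0.0, 0.994], [-0.001, -1.0, -0.0]]
contact_force: [-6.0, -0.3, 17.7]
finger_gap: 0.0002
stand x,y,z mm [  2.2   0.3 161. ] F ex,ey,z [-6.  -0.9 17.7] gap 0.0002 t 18.75
 head s [([283.1, 141.7], 140, 20), ([278.8, 174.1], 170, 55)] red [[249.6, 198.1]]
```

```bash
python3 -m handwheel '{"grip":[0,0,0],"offset":[[0,0.003,0],[0,0.005,0],[0,0.005,0]],"rotation":[[0,0,0],[0,0,0],[0,0,0]]}'; python3 look.py 20
```

```text
t: 19.23
tool_pos: [0.556, 0.0319, 0.161]
tcp_rot: [[0.994, -0.0, 0.108], [-0.108, -0.0, 0.994], [-0.0, -1.0, -0.0]]
contact_force: [-7.1, -0.5, 19.4]
finger_gap: 0.0004
stand x,y,z mm [  2.3   0.4 161. ] F ex,ey,z [-7.  -1.3 19.4] gap 0.0004 t 19.23
 head s [([282.4, 141.6], 140, 20), ([279.8, 147.4], 145, 16), ([278.7, 174.1], 171, 54)] red [[250.0, 197.8]]
```

```bash
python3 -m handwheel '{"grip":[0,0,0,0,0,0,0],"offset":[[0,-0.1,0],[0,-0.25,0],[0,-0.32,-0.15],[0,-0.32,-0.33],[0,-0.32,-0.33],[0,-0.32,-0.33],[0,-0.32,-0.33]],"rotation":[[0,0,0],[0,0,0],[0,0,0],[0,0,0],[0,0,0],[0,0,0],[0,0,0]]}'
python3 - <<'E'
from h import *
o=get_obs(); c=cam("wrist",o); im=capture("wrist"); s=capture("scene"); d=capture("side")
for n,i in(("s",s),("d",d),("w",im)): cv2.imwrite(f"pics/{n}21.png",i)
p=proj(c,MO+[0,0,.16]); print("pred head top",p)
b=blobs(im,(14,120,150),(22,255,255),(int(p[0])-40,max(0,int(p[1])-40),int(p[0])+40,int(p[1])+40),60)[0]; print(b,onz(c,b[0][0],.16)-MO)
h=cv2.cvtColor(s,cv2.COLOR_BGR2HSV)
print(["%d:%d/%d"%(y,h[y,276:280,1].mean(),h[y,276:280,0].mean()) for y in range(160,190)])
for z in(.16,.13): print(z,proj(cam("scene"),MO+[0,0,z]).round(1),proj(cam("scene"),MO+[-.004,-.011,z]).round(1))
f=lambda i,p,r:cv2.resize(i[p[1]-r:p[1]+r,p[0]-r:p[0]+r],(400,400),interpolation=2)
cv2.imwrite("pics/v8.png",np.hstack([f(s,(275,185),28),cv2.resize(im[10:210,210:410],(400,400),interpolation=2)]))
E
```

```text
t: 20.2
tool_pos: [0.5474, -0.0486, 0.2391]
tcp_rot: [[0.994, -0.0, 0.106], [-0.106, 0.001, 0.994], [-0.0, -1.0, 0.001]]
contact_force: [0.7, 0.6, -0.4]
finger_gap: 0.0003
pred head top [315.90055303 101.2408544 ]
[([319.2, 102.6], [305, 88, 29, 30, 671])] [ 0.00230213 -0.00119757  0.16      ]
['160:106/18', '161:106/18', '162:106/18', '163:105/18', '164:106/18', '165:105/17', '166:105/18', '167:115/18', '168:134/19', '169:143/19', '170:143/19', '171:142/19', '172:144/19', '173:151/18', '174:151/18', '175:152/18', '176:152/18', '177:152/18', '178:153/18', '179:153/18', '180:152/18', '181:152/18', '182:137/20', '183:74/47', '184:100/72', '185:100/72', '186:100/71', '187:97/72', '188:97/72', '189:99/72']
0.16 [277.7 169.6] [273.7 171.6]
0.13 [278.8 180.3] [274.9 182.3]
```

View pics/v8.png

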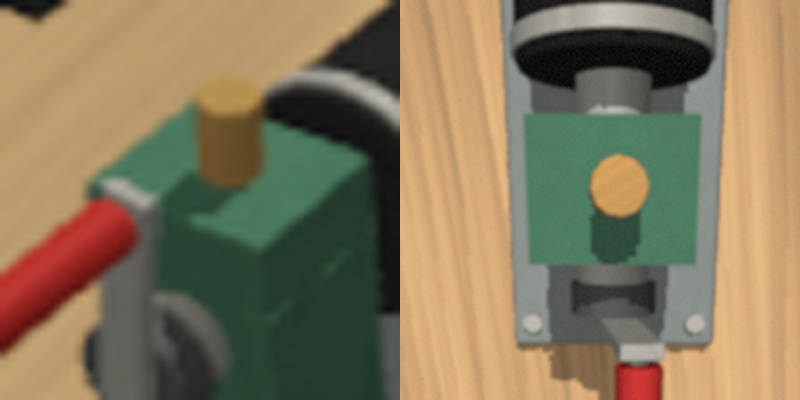

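The head stands flush and upright on the block: scene crop bottom edge ~row 182.5 against 182.3 predicted for a seated head. The crank is still at the catch angle. (12 viewed) One firmer press, to make sure that 161 mm was the hard stop and not friction.

```bash
python3 -m handwheel '{"grip":[0,0,0,0,0,0,0,0,0],"offset":[[-0.003,0,0.17],[-0.003,0,0.322],[-0.003,0.12,0.322],[-0.003,0.24,0.322],[-0.003,0.29,0.322],[-0.003,0.31,0.322],[-0.003,0.322,0.322],[-0.003,0.33,0.322],[-0.003,0.33,0.322]],"rotation":[[0,0,0],[0,0,0],[0,0,0],[0,0,0],[0,0,0],[0,0,0],[0,0,0],[0,0,0],[0,0,0]]}'
```

```text
t: 21.48
tool_pos: [0.5556, 0.0302, 0.1608]
tcp_rot: [[0.994, 0.001, 0.108], [-0.108, 0.0, 0.994], [0.001, -1.0, 0.001]]
contact_force: [-11.8, -0.6, 27.4]
finger_gap: 0.0007
```

```bash
python3 -m handwheel '{"grip":[0,0,0,0,0,0,0,0],"offset":[[0,-0.1,0],[0,-0.25,0],[0,-0.34,-0.15],[0,-0.34,-0.33],[0,-0.34,-0.33],[0,-0.34,-0.33],[0,-0.34,-0.33],[0,-0.34,-0.33]],"rotation":[[0,0,0],[0,0,0],[0,0,0],[0,0,0],[0,0,0],[0,0,0],[0,0,0],[0,0,0]]}'
python3 - <<'E'
from h import *
s=capture("scene"); cv2.imwrite("pics/s22.png",s); a=cv2.imread("pics/s21.png"); z=cv2.imread("pics/scene0.png")
h=cv2.cvtColor(s,cv2.COLOR_BGR2HSV)
print([(y,int(h[y,276:280,1].mean())) for y in range(165,185)])
print("red",blobs(a,(0,170,80),(6,255,255),None,60)[0],blobs(s,(0,170,80),(6,255,255),None,60)[0])
for n,(x0,y0,x1,y1) in dict(whet=(260,285,335,365),gauge=(365,195,395,240),purple=(203,285,226,335),tray=(330,140,358,158)).items():
  print(n,cv2.absdiff(s,z)[y0:y1,x0:x1].mean().round(1),(cv2.absdiff(s,z)[y0:y1,x0:x1].max(2)>60).sum())
E
```

```text
t: 22.48
tool_pos: [0.5465, -0.0509, 0.242]
tcp_rot: [[0.994, -0.0, 0.106], [-0.106, 0.0, 0.994], [-0.0, -1.0, 0.0]]
contact_force: [1.3, -0.1, 0.3]
finger_gap: 0.0005
[(165, 105), (166, 106), (167, 114), (168, 136), (169, 143), (170, 143), (171, 142), (172, 145), (173, 150), (174, 151), (175, 153), (176, 152), (177, 151), (178, 151), (179, 151), (180, 151), (181, 152), (182, 139), (183, 74), (184, 100)]
red [([250.0, 197.7], [234, 185, 32, 27, 278])] [([250.0, 197.8], [234, 185, 32, 27, 279])]
whet 8.4 772
gauge 0.3 0
purple 14.5 125
tray 7.6 16
```

```bash
python3 - <<'E'
from h import *
for n in("scene0","s22"):
  i=cv2.imread(f"pics/{n}.png"); print(n,blobs(i,(130,90,30),(165,255,255),(195,280,235,335),40)[0],blobs(i,(0,0,60),(180,50,190),(255,280,340,370),300)[0])
job_done()
E
```

```text
scene0 [([213.8, 304.7], [205, 287, 18, 44, 366])] [([296.4, 326.6], [265, 288, 63, 78, 2285])]
s22 [([213.8, 304.3], [204, 287, 19, 44, 378])] [([296.3, 326.7], [265, 288, 63, 78, 2288])]
the job is handed in; nothing more can be done
```

The barrel is locked and the job is handed in, at about 22.5 s on the robot's clock. I stood the brass-headed pin in the block's hole and let go of it. I then drew the red crank grip forward in small steps until the pin dropped. Finally I let the crank go and pressed the pin down with shut fingers.

**Drop:** The pin's head fell about 11 mm in the scene camera when the arm was about 8° back. The pull on the grip stayed under about 2 N, and I stopped there.

**Seated:** A second press of 27 N left the fingertips at the same height as the first (160.8 mm against 161.0 mm). The expected height is 160 mm, so I read this as the head flush on the block. The head's lower edge in the picture is at row 182.5, and a seated head should be at 182.3. The crank did not move after I let it go.

**Other things on the bench:** The depth gauge, whetstone and purple pin match their starting positions to under half a pixel. The tray and go stone had only a rough picture comparison, with small differences that I did not look into.

**What disagreed:**
- After I let go of the crank, the head's lower edge had come down about 16 mm in the picture, rather than the 12 mm stated. I put part of that down to the pin leaning.
- I never saw the 8 to 20 N push past the catches. Force is only read at the end of each move, and those readings were near zero just below the dropped height, then about 4 N further down. The pin did follow the fingers all the way.
- The seated head sits about 2 mm from where I had measured the hole. This fits the sideways push I felt when inserting it, so my measured position was probably off.

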